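# Hang the bead gauge in the tool cabinet

### The job

Take the bead gauge out of its stand, pass it down through the narrow hatch in the top of the tool cabinet without touching the cabinet, and hang it by its window on the hook inside, then push gauge and hook together back towards the robot until the hook is fully home against its stop. Feel for the hook and press only gently; lower the gauge onto the hook until you feel it resting there before letting go, never letting it drop, and leave it hanging straight and still. Leave everything else on the table and cabinet where it is.

Things in the scene. Friction and masses are not known exactly. Their poses are not given: they have to be found in the camera images.
- gauge_grip (a point): (Sizes in mm.) Bead gauge, 130 g: upright aluminium plate 60 wide (its y), 6 thick (its x), with a black plastic tab on top (14 thick in x, 30 wide, 44 tall) to grip it by; 167 tall in all. This point: in the tab on the plate's mid plane, 21 below the top, 146 above the lower edge; z up. Both faces are alike: it may hang either way round.
- gauge_eye (a point): (mm) Highest point of the hanging window in the gauge's plate, on its mid plane, 43 straight below gauge_grip; axes as the gauge's. The window goes through along x, is 30 wide (y) and reaches from here 58 down. Its upper edge is a shallow inverted V (17 degrees) that centres itself on the hook.
- stand: (mm) Plywood stand fixed to the table, 60 (x) x 90 (y) x 30 high, origin under its centre. The gauge stands in its slot (64 x 9, 20 deep, floor 10 above the table), gauge x along stand x; lift it straight up 25 or more to free it.
- cabinet: (mm) Wooden tool cabinet fixed to the table, 190 x 190 x 170 high, walls 12; origin under its centre, +x its open front, away from the robot. The hatch in its 12 thick top is 160 long (x) by 92 wide (y), centred on the origin. Inner floor at z = 12. Robot and gauge must not touch it.
- hook_rail: (mm) Rail inside the cabinet's robot-side wall, carrying a hand-set clamp with the hook; frame = the cabinet's. The hook slides stiffly (about 3 N) in the clamp along x, stays where left, and meets a firm stop to -x: home. It starts pulled out 7 to 20 towards +x. In height the clamp is rigid, set up to 12 above or below nominal. Neither is measured: look or feel. Load limit 15 N.
- hook_nominal (a point): (mm) Where the top of the hook's arm meets the collar if home and at nominal height (x -18, y 0, z 135 in the cabinet). Arm: round, 8 thick, along +x from a collar (44 wide, 19 below to 7 above arm top) to an upturned tip 14 higher than the arm top; 18 clear from collar to tip, tip 8 thick. Hung and home, the gauge's mid plane is 3 to +x of this point, its window apex on the arm's top.
- dish: Bystander, leave alone: terracotta bead dish, 90 across, 20 high (mm); origin at the centre of its underside.
- phone: Bystander, leave alone: white phone lying flat, 145 x 72 x 9 (mm); origin at the centre of its underside.
- jar_a: Bystander, leave alone: amber glass jar, 48 across, 60 high (mm); origin at the centre of its underside.
- jar_b: Bystander, leave alone: clear glass jar, 48 across, 60 high (mm); origin at the centre of its underside.
- spool: Bystander, leave alone: wooden thread spool standing near the gauge stand, 36 across, 50 high (mm); origin at the centre of its underside.
- pliers: Bystander, leave alone: small pliers lying near the gauge stand, about 140 long, 12 high (mm); origin at the centre of its underside.
- tin: Bystander, leave alone: small flat round tin, 36 across, 15 high, standing on the cabinet's top beside the hatch (mm); origin at the centre of its underside.
Not all that is in view belongs to the job. Leave any yellow look-alike of the part that bears gauge_grip alone.

How it is judged:
By the outcome, as a careful person would: the job done as asked, in the order asked, and still so for the second after the job is handed in, with the robot touching nothing.
It also fails if it takes over 72 s, if anything falls off the work surface, if the arm or the gripper's body presses on something with over 40 N, if the wrist force passes 120 N, or if a joint passes its speed limit or range.

### The arm

A 7-joint arm with a two-finger parallel gripper is mounted at the origin on the work surface. World frame = base frame: x ahead of the robot, y to its left, z up, the work surface at z = 0. Lengths are in m, angles in rad, forces in N, time in s.
With the tool pointing down it reaches from about 0.35 to 0.9 m from the base axis. Payload 8.1 kg.
Tool frame: the origin (TCP) lies at the very end of the fingers, on their centre line; the grasp point (between the pads) lies 19 mm behind it (arm.tcp_to_grasp is the z of the grasp point in the tool frame, in m); z points along the fingers, y is the line along which they close (so a half turn about z gives the same grasp; the last joint's range is limited). The gripper opens to 92 mm and grips with 3 to 60 N. Pads are 19 mm wide; open, the fingers measure 130 mm over their backs; the gripper's body (75 mm by 190 mm) begins 47 mm behind the grasp point.
Start: joints at [1.207, 0.434, 0.025, 1.573, -0.012, 1.134, -0.075], TCP at [0.161, -0.604, 0.227] pointing down, gripper open.
Joint ranges: [-2.62, 2.62], [-0.44, 2.09], [-1.27, 1.32], [0.08, 2.57], [-1.32, 4.46], [0.12, 2], [-2.74, 2.74]. Speed limits (rad/s): [2.22, 2.22, 3.01, 3.01, 3.14, 3.14, 3.14].

### API

Orientations are given as a rotation vector (axis times angle).
In Python, from cell import readout, vision, sign_off, arm gives the robot as it stands. The module is installed in compiled form; this text tells all that it offers.
- The arm moves only by the shell command python3 -m creep 'ROWS' [FORCE]. ROWS is JSON, a list of rows, each a list of 5 numbers: the shift along the tool's x, y, z in units of 4 cm (1.0 is 4 cm), then the turn about the tool's z in units of 4 degrees (1.0 is 4 degrees), then the opening, from 0 (shut) to 1 (fully open). A call has 1 to 12 rows; each row shifts and turns the commanded pose from where the row before left it, along the tool's axes as they then stand; what a row does not reach is not made up. A row lasts 1/8 s, in which the tool goes at most 62.5 mm and 10.7 degrees, less where a joint would pass 70% of its speed; a pose out of reach is approached as far as the arm can. A call with a number of a shift or a turn outside -1 to 1 is refused whole. A call with a gripper value outside its range is refused whole. The fingers move at their own pace and stop on an object; FORCE is the grip in N (left out, the last holds). Time passes only in rows, so rows that do not move let the fingers close. It gives the time, the measured TCP pose, the force, the opening and the grip force at its end, in the units of the state.
- readout.observe(): the state, without advancing time (a new reading comes with each control period).
- vision.get_image(name): name is "scene" or "top"; returns a dict with "pixels" (420x560x3 uint8, blue, green, red), "z_map" (420x560 float32, m along the optical axis (not along the pixel's ray), 0 where there is no reading), "camera_matrix" (3x3 intrinsics, pixels), "position" and "rotation" of the camera in the world. Camera axes: x right, y up, looking along -z (the intrinsics and any distortion apply to the point x, -y, -z); pixel columns grow to the right and rows downward; lengths in m; the calibration is good to about 2 mm. A picture is of the moment at which its call begins.
- sign_off(): hands the job in; it is judged then, once.
The state is a dict: "clock": time; "joints": joint angles; "dq": joint speeds; "joint_efforts": joint torques, N m; "position": TCP position; "ee_rot": TCP orientation; "force": force on the tool from outside, world axes, zero at the start; "ft_torque": the same for the moment, N m; "width": opening from 0.0 (shut) to 1.0 (fully open); "gripper_force": force on a finger pad.
Only numpy, scipy, OpenCV 4.12 (cv2) and the standard library are available. Lean on these libraries where they do the work, as an engineer would, in place of code of your own. Each camera call takes 0.05 s, during which the arm holds its last target. There are 200 camera calls.

## Working session

There is one attempt and no reset: what is moved stays moved. The work goes in short steps, Python scripts to look and compute and a shell command to move; the robot and the scene stay as the last step left them, time stands still between calls to the robot, and variables do not carry over. Pictures are saved under pics/ and viewed, at most 10 in all, crops included, and the job is handed in when it is done.

```bash
mkdir -p pics
cat > h.py <<'E'
import numpy as np, cv2
from cell import readout, vision, arm
def pts(d):
    K=np.array(d["camera_matrix"]);z=d["z_map"];h,w=z.shape
    u,v=np.meshgrid(np.arange(w),np.arange(h))
    P=np.stack([(u-K[0,2])/K[0,0]*z,-(v-K[1,2])/K[1,1]*z,-z],-1)
    R=np.array(d["rotation"])
    if R.ndim==1: R=cv2.Rodrigues(R)[0]
    return P@R.T+np.array(d["position"])
def st():
    s=readout.observe()
    for k in("clock","position","ee_rot","force","width","gripper_force"): print(k,np.round(s[k],4))
E
python3 - <<'E'
from h import *
st(); print(arm.tcp_to_grasp)
for n in("scene","top"):
    d=vision.get_image(n); cv2.imwrite(f"pics/{n}0.png",d["pixels"]); np.savez(f"{n}0.npz",**d)
    print(n,np.round(d["position"],3),np.round(d["rotation"],3),d["camera_matrix"], (d["z_map"]>0).mean())
E
```

```text
clock 0.0
position [ 0.1609 -0.6034  0.226 ]
ee_rot [-3.1135e+00 -4.0800e-01  6.0000e-04]
force [-0.0566  0.9793  0.2933]
width 1.0007
gripper_force 0.0
-0.0188
scene [1.023 0.683 1.146] [0.238 0.849 2.446] [[530.61083273   0.         274.19854303]
 [  0.         530.61083273 209.36918208]
 [  0.           0.           1.        ]] 0.9959311224489796
top [0.48  0.016 1.223] [ 0.058 -0.091 -1.597] [[384.14511909   0.         281.53209839]
 [  0.         384.14511909 205.39255823]
 [  0.           0.           1.        ]] 0.9960586734693877
```

View pics/scene0.png

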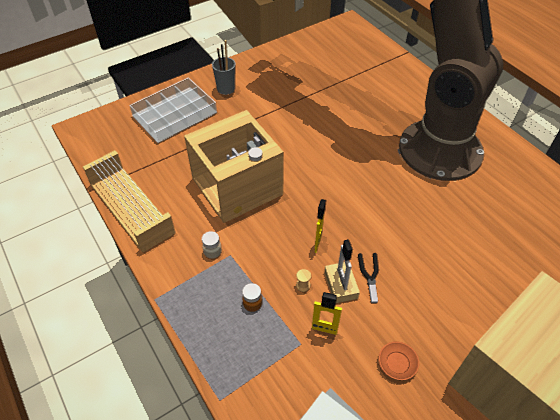

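View pics/top0.png

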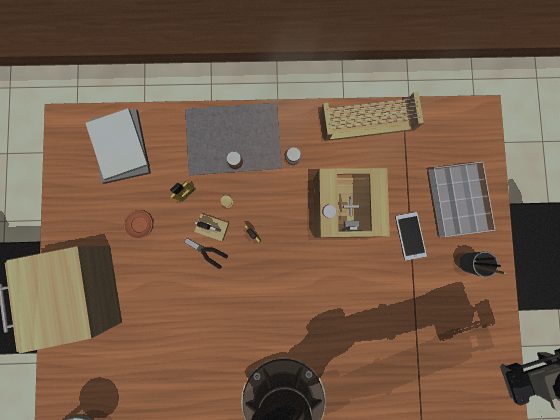

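The scene view shows the grey gauge in its stand at about (345,265), with yellow look-alikes at (320,225) and (327,315). The cabinet is at (235,165), with the hook visible through the hatch and the tin beside it. In the top view the gauge is at (208,226), the stand at (212,227), the cabinet at (353,203), the tin at (330,211) and the hook at (350,208).

Run:
```python
from h import *
D={n:dict(np.load(n+"0.npz")) for n in("scene","top")}
for n,(u0,u1,v0,v1) in {"scene":(320,365,230,305),"top":(190,232,210,245)}.items():
    d=D[n];P=pts(d);M=np.zeros(P.shape[:2],bool);M[v0:v1,u0:u1]=1
    for lab,lo,hi in(("tabtop",.165,.19),("tab",.135,.19),("plate",.05,.13),("standtop",.024,.036)):
        q=P[M&(P[...,2]>lo)&(P[...,2]<hi)]
        if len(q)>4:
            r=cv2.minAreaRect((q[:,:2]*1000).astype(np.float32)); print(n,lab,len(q),np.round(q.mean(0),4),q[:,2].max().round(4),np.round(r[0],1),np.round(r[1],1),round(r[2],1))
for n,(u0,u1,v0,v1) in {"scene":(180,290,100,225),"top":(310,395,160,245)}.items():
    d=D[n];P=pts(d);M=np.zeros(P.shape[:2],bool);M[v0:v1,u0:u1]=1
    for lab,lo,hi in(("cabtop",.162,.178),("tin",.180,.195)):
        q=P[M&(P[...,2]>lo)&(P[...,2]<hi)]
        r=cv2.minAreaRect((q[:,:2]*1000).astype(np.float32)); print(n,lab,len(q),np.round(q.mean(0),4),np.round(r[0],1),np.round(r[1],1),round(r[2],1))
a=cv2.resize(D["top"]["pixels"][160:245,310:395],None,fx=4.7,fy=4.7,interpolation=2)
b=cv2.resize(D["scene"]["pixels"][105:195,180:290],(400,400*90//110),interpolation=2)
c=np.zeros((400,800,3),np.uint8);c[:a.shape[0],:a.shape[1]]=a[:400,:400];c[:b.shape[0],400:]=b
cv2.imwrite("pics/c1.png",c)
```

```text
scene tabtop 155 [0.5793 0.2422 0.1719] 0.1805 [586.7 245.3] [151.8  28.3] 36.4
scene tab 340 [0.5894 0.2494 0.1614] 0.1805 [583.6 245.2] [159.1  31.2] 36.2
scene plate 220 [0.5395 0.2135 0.0873] 0.1299 [577.8 240.9] [156.7  37.9] 36.4
scene standtop 625 [0.5409 0.2134 0.0299] 0.0359 [517.5 160.5] [197.1  61.5] 70.3
top tabtop 57 [0.5315 0.2084 0.1766] 0.1801 [531.9 209.6] [29.8 12.9] 70.1
top tab 74 [0.5306 0.2059 0.1691] 0.1801 [531.6 208.8] [54.6 13.3] 68.8
top plate 11 [0.5223 0.1828 0.0954] 0.13 [525.5 185.8] [14.2  4.9] 45.5
top standtop 465 [0.5307 0.2066 0.0305] 0.0356 [531.4 209.5] [90.3 59.5] 70.1
scene cabtop 2502 [ 0.5929 -0.2033  0.1699] [ 587.8 -208.5] [199.7 194.6] 89.7
scene tin 122 [ 0.5638 -0.1352  0.185 ] [ 563.2 -135.7] [38.  33.8] 50.6
top cabtop 2727 [ 0.584  -0.2117  0.1707] [ 584.7 -208.5] [191.8 190.2] 88.7
top tin 133 [ 0.5596 -0.1366  0.1859] [ 559.7 -136.2] [33.3 33. ] 0.3
```

View pics/c1.png

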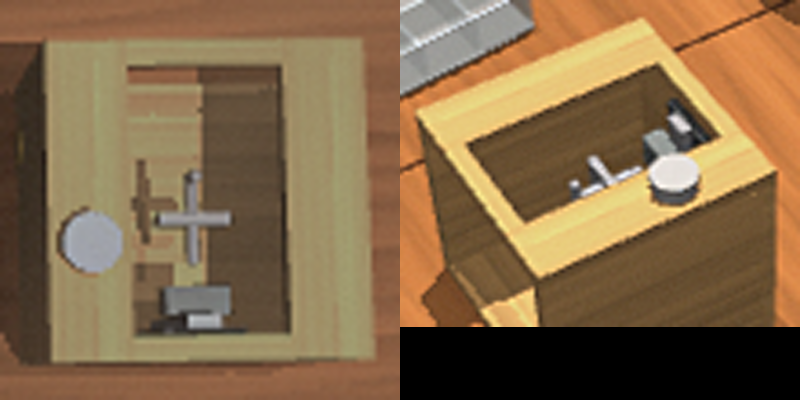

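The crop shows a grey collar at (197,300) and a clamp at (205,320). A pale cross at (193,218) stands further out. I'll check its heights.

Run:
```python
from h import *
for n in("top","scene"):
    d=dict(np.load(n+"0.npz"));P=pts(d)
    a=np.radians(-1.3);c,s=np.cos(a),np.sin(a)
    q=P.reshape(-1,3)-[.585,-.2085,0]
    q=np.c_[c*q[:,0]+s*q[:,1],-s*q[:,0]+c*q[:,1],q[:,2]].reshape(P.shape)*1000
    col=d["pixels"].astype(int);sat=col.max(-1)-col.min(-1)
    m=(abs(q[...,0])<80)&(abs(q[...,1])<46)&(q[...,2]>20)&(q[...,2]<165)&(sat<40)
    vs,us=np.nonzero(m)
    for v in sorted(set(vs)):
        print(n,v,"  ".join("%d:%d,%d,%d"%(u,*q[v,u]) for u in us[vs==v][::2]))
```

```text
top 174 352:79,1,159  354:79,-4,157  356:79,-10,157  358:79,-15,159
top 178 369:67,-45,161
top 179 369:64,-45,162
top 180 369:61,-45,162
top 182 369:55,-45,162
top 183 369:53,-45,162
top 184 369:50,-45,161
top 185 369:47,-45,161
top 187 369:42,-45,160
top 188 369:38,-44,162
top 189 369:36,-45,160
top 190 369:33,-45,161
top 191 369:30,-45,160
top 196 351:19,0,136
top 197 349:17,5,128  351:16,1,138
top 198 349:15,4,126  351:13,1,136
top 199 349:13,3,118  351:12,-1,122
top 200 349:9,3,120  351:9,-1,125
top 201 349:7,3,119  351:6,-1,124
top 202 349:3,4,122  351:3,-1,121
top 203 349:1,3,119  351:0,-1,124
top 204 349:-1,4,120  351:-2,0,125
top 205 344:-5,20,131  346:-5,14,132  348:-5,8,129  350:-5,3,131  352:-5,-2,129  354:-5,-7,132  356:-5,-14,128  358:-5,-19,130
top 206 343:-7,22,125  345:-8,17,131  347:-8,12,131  349:-8,6,134  351:-8,0,132  353:-8,-5,132  355:-8,-10,132  357:-8,-16,130  370:-11,-45,164
top 207 342:-9,22,109  344:-11,20,129  346:-11,15,131  348:-11,9,132  350:-11,3,130  352:-11,-2,131  354:-11,-8,128  356:-11,-13,130  358:-11,-19,132
top 208 343:-12,19,110  345:-12,13,10
[... 3248 characters left out ...]
ene 149 232:-1,-18,131  234:-6,-16,129  249:-44,-2,121
scene 150 232:0,-15,130  234:-4,-12,130
scene 151 232:-2,-20,121  234:-2,-7,132  236:-8,-9,127  245:-31,0,122
scene 152 232:0,-16,122  234:-2,-8,127  236:-4,0,134  242:-22,-1,123  244:-26,2,123
scene 153 232:0,-18,115  234:-1,-6,126  236:-4,-1,129  238:-7,3,131  240:-17,-3,120  242:-19,3,125
scene 154 233:-2,-16,113  235:0,0,128  237:-3,6,132  239:-10,3,126  241:-16,4,123
scene 155 227:21,-2,134  229:17,0,135  234:-1,-9,116  236:-3,0,123  238:-5,8,130
scene 156 227:24,3,137  229:20,7,138  234:4,2,126
scene 157 227:24,2,132  229:18,1,128  231:11,-1,122  233:5,0,120
scene 158 227:23,0,126  229:19,3,127  231:12,1,122
scene 159 227:22,-2,120
```

Hook state in the cabinet frame, with the cabinet at about (0.585, -0.2085) and yaw about -1.3°:
- Arm top is at z ≈ 124.
- Collar face is at x ≈ -3, so the hook is pulled out about 15 mm.
- Tip spans x ≈ 15 to 23 and its top is at z ≈ 138.

The gauge is at (0.5317, 0.2095) with yaw -20°. I'll move over it now.

```bash
cat >> h.py <<'E'
def go(x,y,z,yaw):   # TCP target, yaw of tool y axis (deg, mod 180): prints remaining tool-frame shift and turn in units
    s=readout.observe();R=cv2.Rodrigues(np.array(s["ee_rot"]))[0]
    d=R.T@(np.array([x,y,z])-s["position"])/.04
    cur=np.degrees(np.arctan2(R[1,1],R[0,1]));t=(yaw-cur+90)%180-90
    print("shift",np.round(d,3),"turn",round(-t/4,3),"yaw",round(cur,2),"tilt",np.round(np.degrees(R[:2,2]),2))
    st()
E
python3 -m creep '[[0.5,-0.5,-1,0,1],[0.82,-1,-0.8,0,1],[0.82,-1,0,0,1],[0.82,-1,0,0,1],[0.82,-1,0,0,1],[0.82,-1,0,0,1],[0.82,-1,0,0,1],[0.82,-1,0,0,1],[0.82,-1,0,0,1],[0.82,-1,0,0,1],[0.82,-1,0,0,1],[0.82,-1,0,0,1]]' 20
python3 -c "
from h import *
go(.5317,.2095,.25,-20)"
```

```text
clock: 1.6
position: [0.4107, -0.0598, 0.2987]
ee_rot: [3.115, 0.408, -0.0]
force: [1.0, 0.0, 1.1]
width: 1.003
gripper_force: 0.0
shift [ 4.657 -5.726  1.214] turn -13.769 yaw -75.08 tilt [-0.   -0.02]
clock 1.6
position [ 0.4107 -0.0598  0.2987]
ee_rot [ 3.1147e+00  4.0790e-01 -1.0000e-04]
force [1.0315 0.0393 1.0801]
width 1.003
gripper_force 0.0
```

```bash
python3 -m creep '[[0.8,-0.95,0,0,0.8],[0.8,-0.95,0,0,0.7],[0.8,-0.95,0,0,0.7],[0.8,-0.95,0,0,0.7],[0.8,-0.95,0,0,0.7],[0.5,-0.6,0,0,0.7],[0,0,0,-1,0.7],[0,0,0,-1,0.7],[0,0,0,-1,0.7],[0,0,0,-1,0.7],[0,0,0,-1,0.7],[0,0,0,-1,0.7]]' 
python3 -m creep '[[0,0,0,-1,0.6],[0,0,0,-1,0.6],[0,0,0,-1,0.6],[0,0,0,-1,0.6],[0,0,0,-1,0.6],[0,0,0,-1,0.6],[0,0,0,-1,0.6],[0,0,0,-0.77,0.6],[0,0,0,0,0.6],[0,0,0,0,0.6]]' >/dev/null
python3 -c "
from h import *
go(.5317,.2095,.25,-20)
d=vision.get_image('top');cv2.imwrite('pics/t2.png',d['pixels'])"
```

```text
clock: 3.1
position: [0.529, 0.1917, 0.2983]
ee_rot: [2.961, 1.05, -0.001]
force: [0.4, 0.5, 0.2]
width: 0.701
gripper_force: 0.0
shift [ 0.438 -0.092  1.213] turn -0.014 yaw -20.06 tilt [-0.02 -0.01]
clock 4.35
position [0.5292 0.1918 0.2985]
ee_rot [-2.5743e+00 -1.8006e+00  6.0000e-04]
force [-0.1472  0.0509  0.4835]
width 0.6024
gripper_force 0.0
```

```bash
python3 -m creep '[[0.44,-0.09,0,0,0.6],[0,0,0.8,0,0.6],[0,0,1,0,0.6],[0,0,0.9,0,0.6],[0,0,0.7,0,0.6],[0,0,0.4,0,0.6],[0,0,0.11,0,0.6],[0,0,0,0,0.6],[0,0,0,0,0.6]]' 
python3 -c "
from h import *
go(.5317,.2095,.142,-20)
d=vision.get_image('scene');cv2.imwrite('pics/s2.png',cv2.resize(d['pixels'][190:320,270:420],None,fx=4,fy=4))"
```

```text
clock: 5.52
position: [0.5324, 0.2101, 0.1433]
ee_rot: [2.573, 1.802, 0.003]
force: [0.2, -1.1, 1.3]
width: 0.597
gripper_force: 0.0
shift [-0.02  -0.013  0.034] turn 0.002 yaw -19.99 tilt [0.09 0.04]
clock 5.525
position [0.5324 0.2101 0.1433]
ee_rot [2.573  1.8019 0.0026]
force [ 0.1723 -1.0746  1.3436]
width 0.5969
gripper_force 0.0
```

View pics/s2.png

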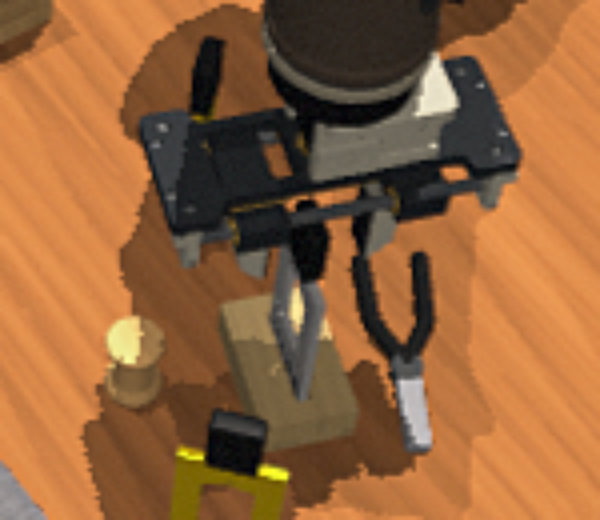

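The fingers at (250,260) and (375,220) straddle the black tab at (310,240). Closing now.

```bash
python3 -m creep '[[0,0,0,0,0.4],[0,0,0,0,0.3],[0,0,0,0,0.2],[0,0,0,0,0.1],[0,0,0,0,0],[0,0,0,0,0],[0,0,0,0,0],[0,0,0,0,0]]' 8
python3 -m creep '[[0,0,0,0,0],[0,0,0,0,0],[0,0,-0.15,0,0],[0,0,-0.3,0,0],[0,0,-0.5,0,0],[0,0,0,0,0],[0,0,0,0,0]]' 25
python3 -c "
from h import *
go(.5317,.2095,.142,-20)"
```

```text
clock: 6.58
position: [0.5318, 0.2097, 0.1423]
ee_rot: [2.573, 1.802, -0.0]
force: [-0.8, -0.6, 0.2]
width: 0.15
gripper_force: 8.0
clock: 7.45
position: [0.5318, 0.2094, 0.1801]
ee_rot: [2.573, 1.802, -0.0]
force: [0.8, -0.3, -1.6]
width: 0.149
gripper_force: 25.0
shift [ 0.001 -0.003  0.953] turn 0.002 yaw -19.99 tilt [ 0.   -0.02]
clock 7.45
position [0.5318 0.2094 0.1801]
ee_rot [ 2.573e+00  1.802e+00 -2.000e-04]
force [ 0.7588 -0.2935 -1.6239]
width 0.1487
gripper_force 24.9992
```

```bash
python3 -m creep '[[0,0,-1,0,0],[0,0,-1,0,0],[0,0,-1,0,0],[0,0,-1,0,0],[0,0,-0.75,0,0],[-0.4,0.3,0,0,0],[-0.8,0.52,0,0,0],[-0.9,0.58,0,0,0],[-0.9,0.58,0,0,0],[-0.9,0.58,0,0,0],[-0.9,0.58,0,0,0],[-0.9,0.58,0,0,0]]' >/dev/null
python3 -m creep '[[-0.9,0.58,0,0,0],[-0.9,0.58,0,0,0],[-0.8,0.52,0,0,0],[-0.5,0.4,0,0,0],[-0.2,0.2,0,-1,0],[0,0,0,-1,0],[0,0,0,-1,0],[0,0,0,-1,0],[0,0,0,-0.67,0],[0,0,0,0,0],[0,0,0,0,0],[0,0,0,0,0]]' >/dev/null
python3 - <<'E'
from h import *
go(.630,-.2095,.37,-1.3)
for n in("top","scene"):
    d=vision.get_image(n);np.savez(n+"3.npz",**d);cv2.imwrite(f"pics/{n}3.png",d["pixels"])
# cabinet yaw from top edges in first picture: side faces
d=dict(np.load("top0.npz"));P=pts(d)
m=(P[...,2]>.160)&(P[...,2]<.180);m[:, :310]=0;m[:,395:]=0
mm=(m*255).astype(np.uint8)
cs,h=cv2.findContours(mm,cv2.RETR_CCOMP,cv2.CHAIN_APPROX_NONE)
for c,hh in zip(cs,h[0]):
    if len(c)<60: continue
    q=np.array([P[v,u,:2] if m[v,u] else [np.nan]*2 for u,v in c[:,0]]);q=q[~np.isnan(q[:,0])]*1000
    r=cv2.minAreaRect(q.astype(np.float32));print(hh[3],np.round(r[0],1),np.round(r[1],1),round(r[2],2))
    lo,hi=q.min(0),q.max(0)
    for ax in(0,1):
        for e in(lo,hi):
            s=q[(abs(q[:,ax]-e[ax])<7)&(q[:,1-ax]>lo[1-ax]+12)&(q[:,1-ax]<hi[1-ax]-12)]
            if len(s)>5:
                p=np.polyfit(s[:,1-ax]-s[:,1-ax].mean(),s[:,ax],1);print("xy"[ax],np.round(s.mean(0),1),"slope deg",np.degrees(p[0]).round(2))
E
```

```text
shift [ 0.033 -0.107 -0.002] turn -0.012 yaw -1.35 tilt [-0.03 -0.01]
clock 10.45
position [ 0.6343 -0.2109  0.3699]
ee_rot [-2.2472e+00 -2.1950e+00  7.0000e-04]
force [ 0.4934 -0.1055  0.1937]
width 0.1524
gripper_force 24.9994
-1 [ 584.7 -208.5] [191.8 190.2] 88.68
x [ 490.1 -207. ] slope deg 1.53
x [ 677.8 -207.3] slope deg 0.02
y [ 583.  -301.9] slope deg -0.94
y [ 584.1 -113.4] slope deg -0.96
2 [ 584.4 -207.1] [ 96.1 165.8] 89.13
x [ 503.8 -207.5] slope deg 1.59
x [ 665. -207.] slope deg 0.66
y [ 584.8 -254.1] slope deg -0.92
y [ 585.2 -160.7] slope deg -0.97
```

View pics/scene3.png

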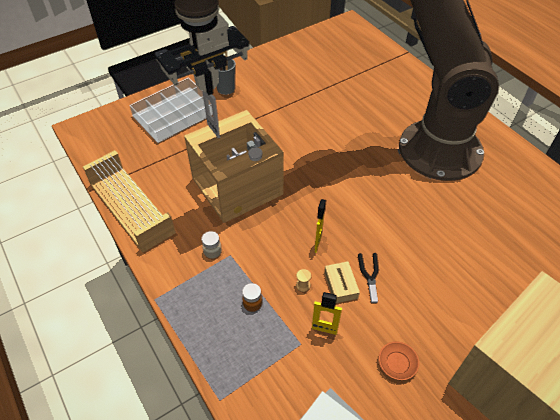

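The gauge hangs upright at (210,110), just above the hatch, and the stand at (342,280) is empty. Lowering it ahead of the hook tip.

```bash
python3 -m creep '[[0.06,-0.12,0,-0.08,0],[0,0,0.6,0,0],[0,0,0.8,0,0],[0,0,0.8,0,0],[0,0,0.8,0,0],[0,0,0.7,0,0],[0,0,0.5,0,0],[0,0,0.35,0,0],[0,0,0.17,0,0],[0,0,0,0,0],[0,0,0,0,0]]' >/dev/null
python3 - <<'E'
from h import *
go(.5905,-.2078,.181,-1.0)
for i in range(2):
    d=vision.get_image("scene"); print(np.round(readout.observe()["force"],2))
cv2.imwrite("pics/s4.png",cv2.resize(d["pixels"][70:220,170:300],None,fx=4,fy=4,interpolation=2))
E
```

```text
shift [-0.009 -0.992  0.034] turn 0.004 yaw -0.98 tilt [ 0.07 -0.01]
clock 11.925
position [ 0.6302 -0.2081  0.1824]
ee_rot [2.2397e+00 2.2015e+00 1.2000e-03]
force [-0.2887  0.2703 -0.7167]
width 0.1509
gripper_force 24.9993
[-0.12 -0.06 -0.88]
[ 0.58  0.7  -1.94]
```

View pics/s4.png

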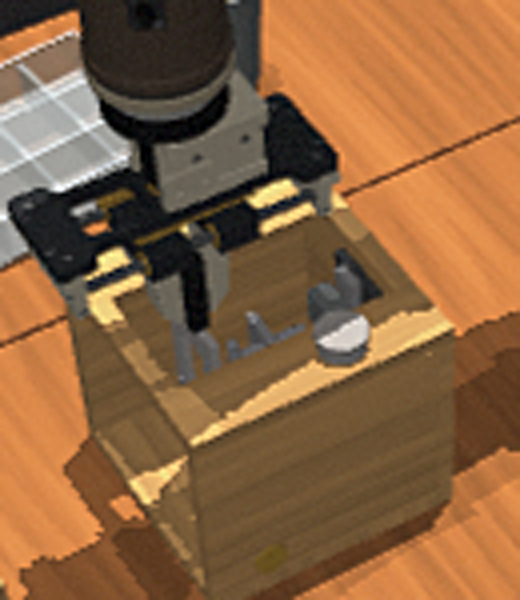

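The gauge hangs in the hatch at (195,340), ahead of the hook at (265,335), and touches nothing. Next I'll bring it back over the tip to mid-gap.

```bash
python3 -m creep '[[0,-0.2,0,0,0],[0,-0.3,0,0,0],[0,-0.25,0,0,0],[0,-0.15,0,0,0],[0,-0.09,0,0,0],[0,0,0,0,0],[0,0,0,0,0]]' >/dev/null
python3 - <<'E'
from h import *
go(.5905,-.2078,.1605,-1.0)
F=[]
for i in range(6):
    d=vision.get_image("top"); F.append(readout.observe()["force"])
print(np.round(np.mean(F,0),2),np.round(np.std(F,0),2))
E
```

```text
shift [-0.009  0.004  0.526] turn 0.005 yaw -0.98 tilt [0.01 0.  ]
clock 12.9
position [ 0.5903 -0.2074  0.1815]
ee_rot [2.2403e+00 2.2023e+00 4.0000e-04]
force [-0.7246 -0.7379 -0.3707]
width 0.1559
gripper_force 24.9993
[ 0.23  0.07 -1.17] [1.04 0.25 0.43]
```

```bash
cat >> h.py <<'E'
def ff(n=6):
    F=[]
    for i in range(n): vision.get_image("top"); F.append(readout.observe()["force"])
    s=readout.observe();print("t",s["clock"],"p",np.round(s["position"],4),"F",np.round(np.mean(F,0),2),"w",round(s["width"],3))
E
python3 -m creep '[[0,0,0.15,0,0],[0,0,0.2,0,0],[0,0,0.12,0,0],[0,0,0.05,0,0],[0,0,0,0,0]]' >/dev/null; python3 -c "from h import *;ff()"
python3 -m creep '[[0,0,0.025,0,0],[0,0,0.025,0,0],[0,0,0.025,0,0],[0,0,0,0,0]]' >/dev/null; python3 -c "from h import *;ff()"
python3 -m creep '[[0,0,0.025,0,0],[0,0,0.025,0,0],[0,0,0,0,0]]' >/dev/null; python3 -c "from h import *;ff()"
```

```text
t 14.125 p [ 0.5902 -0.2075  0.1609] F [-0.02 -0.1  -1.07] w 0.15
t 14.925 p [ 0.5901 -0.2075  0.1578] F [-0.11 -0.17 -1.19] w 0.15
t 15.6 p [ 0.5901 -0.2075  0.1558] F [-0.07 -0.31 -0.73] w 0.15
```

```bash
for i in 1 2 ; do python3 -m creep '[[0,0,0.025,0,0],[0,0,0,0,0]]' >/dev/null; python3 -c "from h import *;ff(5)"; done
```

```text
t 16.1 p [ 0.5901 -0.2075  0.1547] F [ 0.49  0.15 -1.26] w 0.149
t 16.6 p [ 0.5901 -0.2075  0.1537] F [-0.07  0.32 -0.89] w 0.151
```

```bash
for i in 1 2 3; do python3 -m creep '[[0,0,0.02,0,0],[0,0,0,0,0]]' >/dev/null; python3 -c "from h import *;ff(5)"; done
```

```text
t 17.1 p [ 0.5902 -0.2075  0.1531] F [-0.62 -0.06  1.9 ] w 0.155
t 17.6 p [ 0.5903 -0.2075  0.1529] F [-1.98  0.08  7.68] w 0.154
t 18.1 p [ 0.5907 -0.2074  0.1527] F [-2.89  0.32 11.87] w 0.153
```

Contact is clear at TCP z ≈ 0.1532. I pressed too far, so I'll back off until it rests lightly.

```bash
python3 -m creep '[[0,0,-0.038,0,0],[0,0,0,0,0]]' >/dev/null; python3 -c "from h import *;ff(6)"
```

```text
t 18.65 p [ 0.5903 -0.2075  0.153 ] F [ 0.26 -0.11  3.98] w 0.15
```

```bash
python3 -m creep '[[0,0,-0.012,0,0],[0,0,0,0,0]]' >/dev/null; python3 -c "from h import *;ff(6)"
python3 -m creep '[[0,-0.04,0,0,0],[0,-0.04,0,0,0],[0,0,0,0,0]]' >/dev/null; python3 -c "from h import *;ff(6)"
python3 -m creep '[[0,-0.025,0,0,0],[0,-0.025,0,0,0],[0,0,0,0,0]]' >/dev/null; python3 -c "from h import *;ff(6)"
python3 -m creep '[[0,-0.025,0,0,0],[0,-0.025,0,0,0],[0,0,0,0,0]]' >/dev/null; python3 -c "from h import *;ff(6)"
```

```text
t 19.2 p [ 0.59   -0.2076  0.1532] F [ 1.14 -0.15  0.83] w 0.151
t 19.875 p [ 0.5865 -0.2075  0.1532] F [-0.91 -0.31  0.37] w 0.149
t 20.55 p [ 0.5849 -0.2073  0.1533] F [ 0.44 -0.01 -0.14] w 0.154
t 21.225 p [ 0.583  -0.2073  0.1534] F [ 3.2   0.31 -2.7 ] w 0.152
```

Pushing force is about 3 N, so the gauge is against the collar and the hook has begun to slide. I'll continue towards the stop.

```bash
python3 -m creep '[[0,-0.025,0.006,0,0],[0,-0.025,0.004,0,0],[0,-0.025,0,0,0],[0,-0.025,0,0,0],[0,0,0,0,0]]' >/dev/null; python3 -c "from h import *;ff(6)"
python3 -m creep '[[0,-0.025,0,0,0],[0,-0.025,0,0,0],[0,-0.025,0,0,0],[0,-0.025,0,0,0],[0,0,0,0,0]]' >/dev/null; python3 -c "from h import *;ff(6)"
```

```text
t 22.15 p [ 0.5789 -0.2072  0.1531] F [1.97 0.95 3.56] w 0.154
t 23.075 p [ 0.5748 -0.2072  0.153 ] F [2.58 0.86 5.49] w 0.149
```

```bash
python3 -m creep '[[0,-0.025,-0.006,0,0],[0,-0.025,-0.005,0,0],[0,0,0,0,0]]' >/dev/null; python3 -c "from h import *;ff(6)"
python3 -m creep '[[0,-0.02,0,0,0],[0,-0.02,0,0,0],[0,0,0,0,0]]' >/dev/null; python3 -c "from h import *;ff(6)"
```

```text
t 23.75 p [ 0.5725 -0.2072  0.1531] F [1.6  1.17 1.65] w 0.153
t 24.425 p [ 0.5712 -0.2072  0.1533] F [ 2.99  1.14 -1.62] w 0.147
```

```bash
python3 -m creep '[[0,-0.015,0.005,0,0],[0,0,0,0,0]]' >/dev/null; python3 -c "from h import *;ff(5)"
python3 -m creep '[[0,-0.015,0,0,0],[0,0,0,0,0]]' >/dev/null; python3 -c "from h import *;ff(5)"
```

```text
t 24.925 p [ 0.5708 -0.2072  0.1533] F [ 2.57  0.77 -0.13] w 0.151
t 25.425 p [ 0.5705 -0.2072  0.1533] F [ 4.99  0.28 -1.57] w 0.154
```

```bash
python3 -m creep '[[0,-0.015,0,0,0],[0,0,0,0,0]]' >/dev/null; python3 -c "from h import *;ff(5)"
```

```text
t 25.925 p [ 0.5704 -0.2072  0.1533] F [ 6.83  0.03 -3.71] w 0.15
```

```bash
python3 -m creep '[[0,-0.015,0.006,0,0],[0,0,0,0,0]]' >/dev/null; python3 -c "from h import *;ff(5)"
```

```text
t 26.425 p [ 0.5703 -0.2071  0.1533] F [ 8.35  0.15 -3.23] w 0.149
```

It is at the firm stop: 8 N and no more travel. I'll relieve the push and then make sure it is resting.

```bash
python3 -m creep '[[0,0.025,0,0,0],[0,0.02,0,0,0],[0,0,0,0,0]]' >/dev/null; python3 -c "from h import *;ff(6)"
python3 -m creep '[[0,0,0.006,0,0],[0,0,0,0,0]]' >/dev/null; python3 -c "from h import *;ff(6)"
```

```text
t 27.1 p [ 0.5706 -0.2072  0.1531] F [2.03 0.37 3.84] w 0.15
t 27.65 p [ 0.5706 -0.2072  0.1529] F [0.84 0.8  5.74] w 0.151
```

```bash
python3 -m creep '[[0,0,-0.012,0,0],[0,0,0,0,0]]' >/dev/null; python3 -c "from h import *;ff(8)"
```

```text
t 28.3 p [ 0.5706 -0.2072  0.1531] F [1.95 0.56 2.45] w 0.153
```

```bash
python3 -m creep '[[0,0,0,0,0],[0,0,0,0,0],[0,0,0,0,0]]' 3; python3 -m creep '[[0,0,0,0,0.155],[0,0,0,0,0.16],[0,0,0,0,0.17],[0,0,0,0,0.18],[0,0,0,0,0.2],[0,0,0,0,0.23],[0,0,0,0,0.26],[0,0,0,0,0.28],[0,0,0,0,0.28],[0,0,0,0,0.28]]'; python3 -c "
from h import *
ff(4)
d=vision.get_image('scene');cv2.imwrite('pics/s5.png',cv2.resize(d['pixels'][70:220,170:300],None,fx=4,fy=4,interpolation=2))"
```

```text
clock: 28.68
position: [0.5706, -0.2072, 0.1531]
ee_rot: [-2.24, -2.202, 0.0]
force: [2.0, 0.4, 1.9]
width: 0.148
gripper_force: 3.0
clock: 29.92
position: [0.5706, -0.2071, 0.1532]
ee_rot: [-2.24, -2.202, 0.0]
force: [-0.0, -0.4, 0.3]
width: 0.278
gripper_force: 0.0
t 30.125 p [ 0.5707 -0.2071  0.1532] F [-0.13 -0.1   0.24] w 0.28
```

View pics/s5.png

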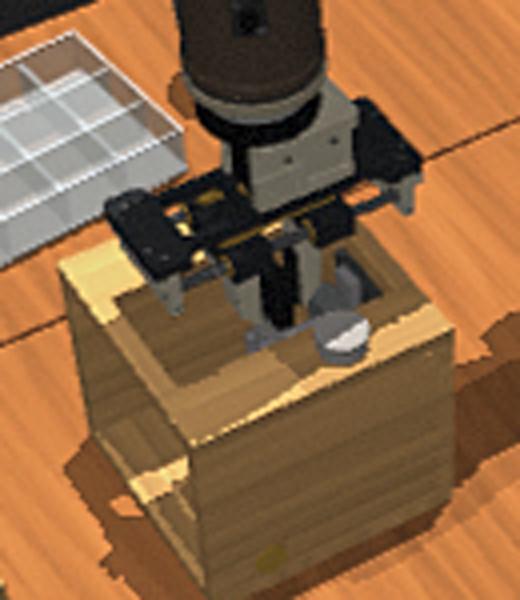

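The fingers at (245,295) and (310,260) stand clear of the tab at (280,290), and the gauge hangs on the hook. Withdrawing straight up.

```bash
python3 -m creep '[[0,0,-0.15,0,0.28],[0,0,-0.3,0,0.28],[0,0,-0.5,0,0.28],[0,0,-0.8,0,0.28],[0,0,-1,0,0.28],[0,0,-1,0,0.28],[-0.8,-0.5,0,0,0.28],[-1,-0.5,0,0,0.28],[-1,-0.5,0,0,0.28],[-1,-0.5,0,0,0.28],[-0.7,0,0,0,0.28],[0,0,0,0,0.28]]'
python3 - <<'E'
from h import *
a=[]
for n,(v0,v1,u0,u1) in {"top":(160,245,310,395),"scene":(105,215,180,290)}.items():
    d=vision.get_image(n);P=pts(d)
    a.append(cv2.resize(d["pixels"][v0:v1,u0:u1],(400,400),interpolation=2))
    q=P[v0:v1,u0:u1].reshape(-1,3)
    c=d["pixels"][v0:v1,u0:u1].reshape(-1,3)
    m=(c.max(1)<60)&(q[:,2]>.15)&(q[:,2]<.2)&(abs(q[:,0]-.57)<.04)&(abs(q[:,1]+.207)<.04)
    if m.sum()>4:
        t=q[m];r=cv2.minAreaRect((t[t[:,2]>t[:,2].max()-.008][:,:2]*1000).astype(np.float32));print(n,m.sum(),t.max(0).round(4),np.round(r[0],1),np.round(r[1],1),round(r[2],1))
cv2.imwrite("pics/f.png",np.hstack(a))
E
```

```text
clock: 31.68
position: [0.4867, -0.3884, 0.3041]
ee_rot: [2.244, 2.197, -0.0]
force: [0.5, 0.1, -1.0]
width: 0.282
gripper_force: 0.0
top 20 [ 0.5742 -0.1881  0.192 ] [ 568.6 -201.4] [11.3 26.7] 0.2
scene 120 [ 0.5816 -0.1859  0.1921] [ 573.8 -202.7] [12.9 29. ] 0.8
```

View pics/f.png

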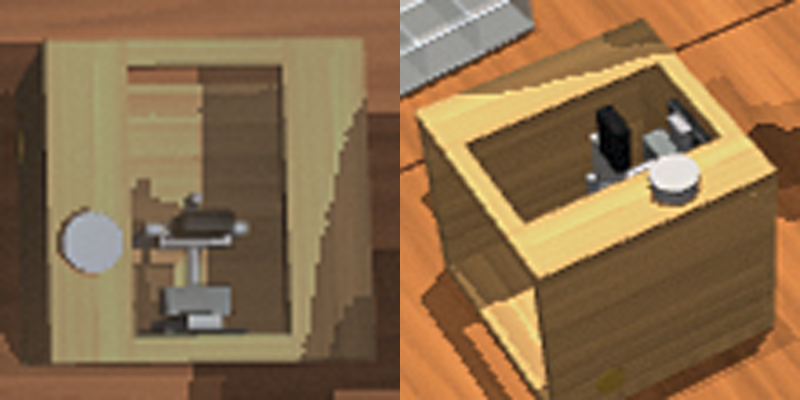

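The hook has moved home, with the collar now at (197,240) in the left crop, and the gauge hangs on it. The tab centre reads about 5 mm off in y, so I'll check for tilt or sway over time.

```bash
cat > chk.py <<'E'
from h import *
for k in range(2):
  for n,(v0,v1,u0,u1) in {"top":(160,245,310,395),"scene":(105,215,180,290)}.items():
    T=[];W=[];B=[]
    for i in range(4):
        d=vision.get_image(n);P=pts(d)[v0:v1,u0:u1].reshape(-1,3);c=d["pixels"][v0:v1,u0:u1].reshape(-1,3).astype(int)
        reg=(abs(P[:,0]-.572)<.02)&(abs(P[:,1]+.207)<.042)
        T.append(P[reg&(c.max(1)<75)&(P[:,2]>.178)&(P[:,2]<.2)])
        B.append(P[reg&(c.max(1)<75)&(P[:,2]>.15)&(P[:,2]<.17)])
        W.append(P[(abs(P[:,0]-.572)<.006)&reg&(c.max(1)>90)&(c.max(1)-c.min(1)<40)&(P[:,2]>.13)&(P[:,2]<.155)])
    for l,Q in(("tabtop",T),("tablow",B),("shoulder",W)):
        q=np.vstack(Q)*1000
        if len(q)>8: print(n,l,len(q),"mean",q.mean(0).round(1),"y lo/hi",np.percentile(q[:,1],[3,97]).round(1))
        if l=="shoulder" and len(q)>8:
            L=q[q[:,1]>-190];R=q[q[:,1]<-224];print("  z +y:",np.round(np.median(L[:,2]),1) if len(L) else None,"z -y:",np.round(np.median(R[:,2]),1) if len(R) else None)
print(readout.observe()["clock"])
E
python3 chk.py
```

```text
top tabtop 171 mean [ 569.  -202.3  187.7] y lo/hi [-215.5 -188.4]
top tablow 54 mean [ 564.4 -198.7  163.6] y lo/hi [-214.9 -189.2]
top shoulder 57 mean [ 569.2 -197.   144.1] y lo/hi [-233.1 -176.1]
  z +y: 142.8 z -y: 146.1
scene tabtop 253 mean [ 574.8 -200.5  186. ] y lo/hi [-217.1 -186.9]
scene tablow 180 mean [ 576.1 -196.5  159.8] y lo/hi [-214.4 -188.2]
scene shoulder 39 mean [ 572.9 -211.6  144.2] y lo/hi [-236.3 -186.9]
  z +y: 143.8 z -y: 145.4
top tabtop 169 mean [ 569.1 -202.5  187.7] y lo/hi [-215.7 -188.4]
top tablow 56 mean [ 564.5 -198.6  163.5] y lo/hi [-214.6 -189.1]
top shoulder 57 mean [ 569.2 -197.9  143.5] y lo/hi [-233.4 -176.7]
  z +y: 142.3 z -y: 145.6
scene tabtop 249 mean [ 574.5 -200.7  186. ] y lo/hi [-216.1 -187.3]
scene tablow 185 mean [ 576.4 -196.5  160.6] y lo/hi [-213.8 -187.3]
scene shoulder 41 mean [ 573.  -211.5  144.2] y lo/hi [-235.8 -187.9]
  z +y: 144.1 z -y: 145.2
32.575
```

Run:
```python
from h import *
for n in("scene","top"):
    d=vision.get_image(n);np.savez(n+"6.npz",**d)
d=dict(np.load("scene6.npz"));P=pts(d)*1000;c=d["pixels"].astype(int)
m=np.zeros(c.shape[:2],bool);m[105:215,180:290]=1
m&=(abs(P[...,0]-572)<16)&(abs(P[...,1]+205)<40)&(P[...,2]>135)
for v in range(125,165):
    u=np.nonzero(m[v])[0]
    if len(u): print(v,u[0],u[-1]," ".join("%d:%d,%d,%d(%d)"%(x,*P[v,x],c[v,x].max()) for x in u))
out=cv2.resize(d["pixels"][125:165,215:255],(600,600),interpolation=cv2.INTER_NEAREST);cv2.imwrite("pics/g.png",out)
```

```text
134 236 238 236:572,-215,190(46) 237:571,-211,192(27) 238:566,-215,186(52)
135 234 239 234:579,-214,190(45) 235:575,-214,188(33) 236:574,-211,190(28) 237:572,-209,190(31) 238:570,-209,189(38) 239:567,-209,187(73)
136 234 240 234:579,-213,187(18) 235:577,-212,187(31) 236:573,-214,183(37) 237:572,-210,187(38) 238:571,-208,187(33) 239:570,-204,190(40) 240:567,-202,190(72)
137 234 240 234:579,-213,184(19) 235:580,-207,189(23) 236:577,-207,187(35) 237:576,-204,189(31) 238:573,-204,188(36) 239:570,-203,187(36) 240:569,-199,190(33)
138 234 241 234:578,-216,177(17) 235:578,-210,182(10) 236:577,-208,183(25) 237:576,-204,186(40) 238:576,-198,190(37) 239:572,-200,187(34) 240:571,-196,190(35) 241:566,-200,184(48)
139 234 242 234:578,-217,173(47) 235:579,-209,180(7) 236:580,-201,187(11) 237:578,-200,186(29) 238:577,-197,188(43) 239:574,-196,188(37) 240:572,-196,187(39) 241:570,-193,188(34) 242:565,-197,183(71)
140 234 243 234:578,-219,168(49) 235:579,-211,175(0) 236:579,-205,180(1) 237:577,-203,180(16) 238:577,-197,185(30) 239:576,-194,187(44) 240:574,-191,189(37) 241:571,-193,185(36) 242:567,-19
[... 1769 characters left out ...]
9 237 243 237:578,-205,147(28) 238:579,-198,153(13) 239:579,-191,158(11) 240:576,-191,157(14) 241:573,-192,155(10) 242:573,-186,160(0) 243:569,-188,156(54)
150 237 243 237:577,-208,140(62) 238:580,-196,152(12) 239:580,-191,156(8) 240:577,-190,154(12) 241:573,-192,151(13) 242:572,-189,153(9) 243:568,-190,149(54)
151 238 243 238:575,-206,136(48) 239:579,-192,150(9) 240:579,-187,155(10) 241:574,-190,149(10) 242:574,-186,153(43) 243:569,-189,148(114)
152 239 242 239:579,-193,145(45) 240:577,-191,147(37) 241:575,-190,146(53) 242:571,-191,143(134)
153 240 243 240:577,-192,141(84) 241:576,-188,145(92) 242:573,-189,142(155) 243:571,-185,144(224)
154 240 241 240:576,-194,135(89) 241:575,-191,138(133)
```

View pics/g.png

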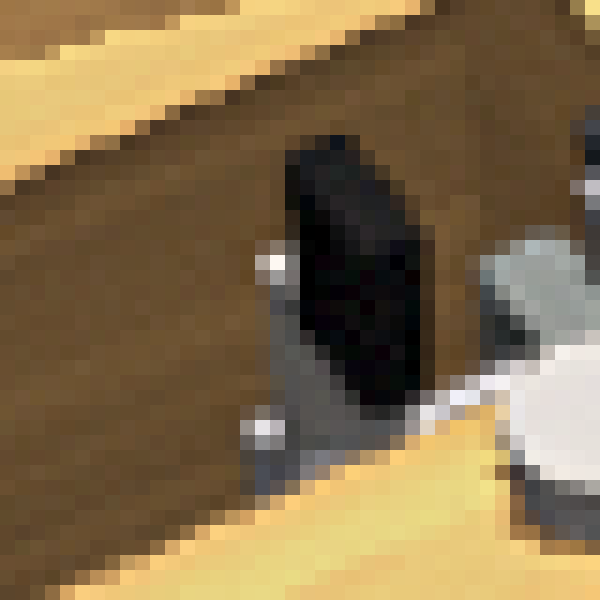

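Run:
```python
from h import *
d=dict(np.load("scene3.npz"));P=pts(d)*1000
m=(abs(P[...,0]-634)<12)&(abs(P[...,1]+211)<45)&(P[...,2]>235)&(P[...,2]<325)
for a,b in((235,255),(255,275),(275,295),(295,315)):
    q=P[m&(P[...,2]>a)&(P[...,2]<=b)]
    if len(q)>5: print(a,len(q),q.mean(0).round(1),np.percentile(q[:,1],[3,97]).round(1),np.percentile(q[:,0],[5,95]).round(1))
# scene: project vertical edge, gauge now
d=dict(np.load("scene6.npz"));K=d["camera_matrix"];R=cv2.Rodrigues(d["rotation"])[0] if d["rotation"].ndim==1 else d["rotation"]
def pr(p):
    q=R.T@(np.array(p)-d["position"]);return [round(float(K[0,2]+K[0,0]*q[0]/-q[2]),2),round(float(K[1,2]+K[1,1]*-q[1]/-q[2]),2)]
for y in(-.187,-.192):
    for x in(.563,.577): print("edge",x,y,pr([x,y,.187]),pr([x,y,.146]))
for lean in (0,3):
    t=np.tan(np.radians(lean))
    print("lean",lean,[pr([.572,-.2065+s*.030+t*.02,.144-s*.03*t]) for s in(-1,1)],"tab",[pr([.577,-.2065+s*.015+t*.064,.188-s*.015*t]) for s in(-1,1)],[pr([.577,-.2065+s*.015+t*.02,.144-s*.015*t]) for s in(-1,1)])
P=pts(dict(np.load("top6.npz")))*1000
m=(abs(P[...,0]-570)<14)&(abs(P[...,1]+205)<45)&(P[...,2]>134)
for v in range(198,216):
    u=np.nonzero(m[v])[0]
    if len(u): print(v," ".join("%d:%d,%d,%d"%(x,*P[v,x]) for x in u))
```

```text
235 54 [ 638.8 -206.7  247. ] [-236.3 -178.8] [636.7 640.4]
255 70 [ 638.9 -204.4  265.4] [-237.4 -178.7] [636.2 640.6]
275 81 [ 637.9 -206.   284.9] [-238.5 -178.4] [634.9 640.3]
295 62 [ 637.6 -207.   305.5] [-238.4 -178.7] [633.8 640.2]
edge 0.563 -0.187 [244.89, 139.86] [245.7, 151.12]
edge 0.577 -0.187 [240.18, 141.98] [241.1, 153.23]
edge 0.563 -0.192 [243.9, 138.71] [244.72, 149.98]
edge 0.577 -0.192 [239.19, 140.82] [240.13, 152.07]
lean 0 [[233.35, 141.82], [244.83, 155.44]] tab [[233.4, 133.8], [239.27, 140.65]] [[234.54, 145.9], [240.27, 152.72]]
lean 3 [[233.5, 141.63], [245.07, 156.1]] tab [[234.03, 134.33], [239.95, 141.65]] [[234.72, 145.93], [240.49, 153.18]]
203 337:582,-161,168
204 337:579,-161,169
205 337:576,-161,168 348:574,-188,183 349:574,-191,186 350:574,-193,188 351:573,-195,190 352:574,-199,187 353:574,-202,185 354:573,-203,192 355:574,-207,185 356:573,-210,187 357:573,-212,191 358:573,-215,187
206 337:574,-161,170 347:573,-189,168 348:571,-188,186 349:571,-191,185 350:571,-194,184 351:571,-196,187 352:571,-198,190 353:571,-201,188 354:571,-204,188 355:571,-
[... 704 characters left out ...]
-229,146 361:568,-233,143
209 337:565,-160,170 341:567,-176,141 342:567,-179,143 343:567,-182,142 344:567,-185,143 345:567,-188,142 346:567,-190,144 347:565,-189,164 348:564,-189,179 349:563,-190,189 350:563,-192,188 351:563,-195,190 352:563,-198,186 353:563,-201,185 354:563,-204,184 355:563,-207,184 356:563,-209,186 357:562,-211,190 358:562,-215,186 359:566,-227,145 360:565,-230,145 361:566,-233,143
210 337:562,-160,170 345:565,-189,135 347:563,-191,152 348:562,-191,166 349:562,-194,166 350:562,-197,163 351:562,-200,162 352:562,-203,164 353:562,-206,161 354:562,-209,160 355:562,-212,162 356:562,-214,163 358:564,-226,134
211 337:560,-160,167 346:562,-192,134 350:561,-203,134 354:561,-215,134
```

Both views agree the gauge leans about 2.5–3° towards +y, so it sits about 2 mm off its apex, held by friction. I'll re-grip, unload it slightly, shift it 2 mm to -y and set it down again.

```bash
python3 -m creep '[[0.7,0,0,0,0.28],[1,0.5,0,0,0.28],[1,0.5,0,0,0.28],[1,0.5,0,0,0.28],[0.8,0.5,0,0,0.28],[0,0,0,0,0.28],[0,0,0,0,0.28]]' >/dev/null
python3 -c "
from h import *
go(.5706,-.2072,.2,-1)"
```

```text
shift [0.018 0.005 2.576] turn -0.001 yaw -1.0 tilt [-0.02 -0.03]
clock 33.55
position [ 0.5704 -0.2079  0.303 ]
ee_rot [ 2.2407e+00  2.2018e+00 -1.1000e-03]
force [-0.6375 -0.6996 -0.1004]
width 0.2768
gripper_force 0.0
```

```bash
python3 -m creep '[[0.018,0.005,0.5,0,0.28],[0,0,0.8,0,0.28],[0,0,0.8,0,0.28],[0,0,0.6,0,0.28],[0,0,0.5,0,0.28],[0,0,0.3,0,0.28],[0,0,0.24,0,0.28],[0,0,0,0,0.28],[0,0,0,0,0.28],[0,0,0,0,0.28]]'
python3 -m creep '[[0,0,0,0,0.22],[0,0,0,0,0.18],[0,0,0,0,0.14],[0,0,0,0,0],[0,0,0,0,0],[0,0,0,0,0]]' 3
python3 -m creep '[[0,0,0,0,0],[0,0,0,0,0]]' 15
```

```text
clock: 34.8
position: [0.5713, -0.2064, 0.1542]
ee_rot: [2.24, 2.202, 0.001]
force: [-0.2, -0.1, 0.7]
width: 0.279
gripper_force: 0.0
clock: 35.55
position: [0.5709, -0.2065, 0.1536]
ee_rot: [2.24, 2.202, 0.0]
force: [0.0, 0.2, 0.0]
width: 0.15
gripper_force: 3.0
clock: 35.8
position: [0.5709, -0.2065, 0.1536]
ee_rot: [2.24, 2.202, 0.0]
force: [-0.9, -0.4, -0.7]
width: 0.151
gripper_force: 15.0
```

```bash
python3 -m creep '[[0,0,-0.012,0,0],[0,0,-0.012,0,0],[-0.015,0,0,0,0],[-0.015,0,0,0,0],[-0.015,0,0,0,0],[0,0,0,0,0],[0,0,0,0,0]]'; python3 -m creep '[[0,0,0,0,0]]'
for i in 1 2; do python3 -m creep '[[0,0,0.01,0,0],[0,0,0,0,0]]'|grep -E 'pos|^force'; python3 -c "from h import *;ff(2)"; done
```

```text
clock: 36.67
position: [0.5709, -0.2082, 0.1545]
ee_rot: [-2.24, -2.202, 0.0]
force: [0.3, -0.3, -0.5]
width: 0.154
gripper_force: 15.0
clock: 36.8
position: [0.5709, -0.2082, 0.1545]
ee_rot: [2.24, 2.202, 0.0]
force: [0.6, -0.6, -1.4]
width: 0.147
gripper_force: 15.0
position: [0.5708, -0.2082, 0.1541]
force: [0.7, -0.2, -1.2]
t 37.15 p [ 0.5708 -0.2082  0.1541] F [-0.43 -0.01 -0.88] w 0.15
position: [0.5709, -0.2082, 0.1538]
force: [-0.0, 0.4, -1.5]
t 37.5 p [ 0.5709 -0.2083  0.1537] F [-0.4  -0.06 -1.07] w 0.151
```

```bash
for i in 1 2 3; do python3 -m creep '[[0,0,0.008,0,0],[0,0,0,0,0]]'|grep -E 'pos|^force'; python3 -m creep '[[0,0,0,0,0]]'|grep -E '^force';python3 -m creep '[[0,0,0,0,0]]'|grep -E '^force'; done
```

```text
position: [0.5709, -0.2082, 0.1536]
force: [-1.0, 0.4, 1.6]
force: [-1.4, 0.2, 1.3]
force: [-0.6, 0.1, 2.3]
position: [0.571, -0.2083, 0.1534]
force: [-0.7, -0.2, 5.0]
force: [-1.3, -0.5, 4.8]
force: [-2.2, -0.3, 4.9]
position: [0.571, -0.2083, 0.1534]
force: [-2.6, 0.4, 7.8]
force: [-1.7, -0.1, 7.5]
force: [-1.7, -0.9, 6.4]
```

```bash
python3 -m creep '[[0,-0.02,-0.015,0,0],[0,-0.015,0,0,0],[0,0,0,0,0]]'|grep -E 'pos|^force'; python3 -m creep '[[0,0,0,0,0]]'|grep -E '^force';python3 -m creep '[[0,-0.015,0,0,0],[0,0,0,0,0]]'|grep -E 'clo|pos|^force'; python3 -c "from h import *;ff(2)"
```

```text
position: [0.5705, -0.2082, 0.1536]
force: [5.4, -0.5, -0.4]
force: [5.7, -0.4, 0.8]
clock: 39.75
position: [0.5703, -0.2082, 0.1536]
force: [6.9, -0.2, -1.5]
t 39.85 p [ 0.5704 -0.2082  0.1537] F [ 6.98 -0.24 -1.08] w 0.148
```

The hook is still home, with 7 N at x = 0.5704. I'll relieve the push, rest the gauge and release.

```bash
python3 -m creep '[[0,0.025,0,0,0],[0,0.02,0,0,0],[0,0,0.008,0,0],[0,0,0,0,0]]'|grep -E 'pos|^force'; python3 -m creep '[[0,0,0,0,0]]'|grep -E '^force';  python3 -c "from h import *;ff(3)"
```

```text
position: [0.5706, -0.2082, 0.1534]
force: [0.9, -0.0, 5.4]
force: [1.3, 1.0, 5.8]
t 40.625 p [ 0.5706 -0.2082  0.1534] F [1.5  0.47 4.79] w 0.154
```

```bash
python3 -m creep '[[0,0,-0.01,0,0],[0,0,0,0,0],[0,0,0,0,0]]'|grep -E 'pos|^force'; python3 -m creep '[[0,0,0,0,0],[0,0,0,0,0]]' 3|grep -E '^force'; python3 -m creep '[[0,0,0,0,0.155],[0,0,0,0,0.16],[0,0,0,0,0.17],[0,0,0,0,0.18],[0,0,0,0,0.2],[0,0,0,0,0.23],[0,0,0,0,0.26],[0,0,0,0,0.28],[0,0,0,0,0.28],[0,0,0,0,0.28]]'|grep -E 'pos|^force|width'
python3 -m creep '[[0,0,-0.15,0,0.28],[0,0,-0.3,0,0.28],[0,0,-0.5,0,0.28],[0,0,-0.8,0,0.28],[0,0,-1,0,0.28],[0,0,-1,0,0.28],[-0.8,-0.5,0,0,0.28],[-1,-0.5,0,0,0.28],[-1,-0.5,0,0,0.28],[-1,-0.5,0,0,0.28],[-0.7,0,0,0,0.28],[0,0,0,0,0.28]]'|grep -E 'clock|pos'
sed -i 's/range(2)/range(1)/;s/range(4)/range(3)/' chk.py; python3 chk.py
```

```text
position: [0.5706, -0.2082, 0.1535]
force: [2.3, 0.9, 3.7]
force: [2.1, 0.3, 3.4]
position: [0.5707, -0.2083, 0.1535]
force: [0.7, -0.0, -0.1]
width: 0.28
clock: 44.0
position: [0.4866, -0.3895, 0.3044]
top tabtop 158 mean [ 568.5 -209.8  187.6] y lo/hi [-223.7 -196.6]
top tablow 47 mean [ 565.2 -201.8  160.7] y lo/hi [-217.6 -194.7]
top shoulder 42 mean [ 568.4 -196.1  145.6] y lo/hi [-239.  -178.9]
  z +y: 146.3 z -y: 142.5
scene tabtop 176 mean [ 574.6 -207.7  185.8] y lo/hi [-223.8 -194.5]
scene tablow 150 mean [ 576.2 -202.5  160.3] y lo/hi [-220.4 -193.5]
scene shoulder 47 mean [ 573.3 -204.2  143. ] y lo/hi [-241.2 -184.8]
  z +y: 145.8 z -y: 141.4
44.3
```

It now leans about 3° the other way, so 1.8 mm was too far: the centre of mass is only about 20 mm below the eye. A half correction of +0.9 mm should centre it.

```bash
python3 -m creep '[[0.7,0,0,0,0.28],[1,0.5,0,0,0.28],[1,0.5,0,0,0.28],[1,0.5,0,0,0.28],[0.8,0.5,0,0,0.28],[0,0,0,0,0.28],[0,0,0,0,0.28]]' >/dev/null
python3 -c "
from h import *
go(.5707,-.2083,.1535,-1)"
```

```text
shift [3.000e-03 7.000e-03 3.749e+00] turn 0.013 yaw -0.95 tilt [-0.02 -0.04]
clock 45.175
position [ 0.5705 -0.2083  0.3035]
ee_rot [ 2.2396e+00  2.2028e+00 -1.1000e-03]
force [0.7184 0.2536 0.3526]
width 0.2801
gripper_force 0.0
```

```bash
python3 -m creep '[[0,0.005,0.5,0,0.28],[0,0,0.8,0,0.28],[0,0,0.8,0,0.28],[0,0,0.6,0,0.28],[0,0,0.5,0,0.28],[0,0,0.3,0,0.28],[0,0,0.24,0,0.28],[0,0,0,0,0.28],[0,0,0,0,0.25],[0,0,0,0,0.22]]' >/dev/null
python3 -m creep '[[0,0,0,0,0.18],[0,0,0,0,0.14],[0,0,0,0,0],[0,0,0,0,0],[0,0,0,0,0]]' 3|grep -E 'pos|^force'
python3 -m creep '[[0,0,0,0,0],[0,0,-0.012,0,0],[0,0,-0.008,0,0],[0.012,0,0,0,0],[0.011,0,0,0,0],[0,0,0,0,0]]' 15
for i in 1 2; do python3 -m creep '[[0,0,0.008,0,0],[0,0,0,0,0]]'|grep -E 'pos|^force'; python3 -m creep '[[0,0,0,0,0]]'|grep -E '^force'; done
```

```text
position: [0.571, -0.2083, 0.154]
force: [-0.9, -0.5, 1.3]
clock: 47.8
position: [0.5708, -0.2073, 0.1546]
ee_rot: [-2.24, -2.202, 0.0]
force: [-0.8, -0.4, -0.4]
width: 0.155
gripper_force: 15.0
position: [0.5709, -0.2073, 0.1543]
force: [1.3, 0.4, -0.9]
force: [-0.1, 0.4, -1.7]
position: [0.5709, -0.2073, 0.1542]
force: [-0.7, 0.8, 0.5]
force: [-0.0, -0.3, 1.7]
```

```bash
python3 -m creep '[[0,-0.02,0,0,0],[0,-0.02,0,0,0],[0,0,0,0,0]]'|grep -E 'pos|^force'; python3 -m creep '[[0,-0.015,0,0,0],[0,0,0,0,0]]'|grep -E 'clo|pos|^force'; python3 -m creep '[[0,0.025,0,0,0],[0,0.02,0,0,0],[0,0,0.005,0,0],[0,0,0,0,0]]'|grep -E 'pos|^force'; python3 -m creep '[[0,0,0,0,0]]'|grep -E '^force'
```

```text
position: [0.5705, -0.2073, 0.1542]
force: [4.7, -0.4, -2.6]
clock: 49.18
position: [0.5704, -0.2073, 0.1543]
force: [8.0, 0.0, -4.9]
position: [0.5706, -0.2073, 0.1541]
force: [2.1, -0.6, 3.4]
force: [2.0, 0.0, 3.4]
```

Home is confirmed again and the gauge is resting at about 3.4 N. Releasing and withdrawing.

```bash
python3 -m creep '[[0,0,0,0,0],[0,0,0,0,0]]' 3|grep -E '^force'; python3 -m creep '[[0,0,0,0,0.155],[0,0,0,0,0.16],[0,0,0,0,0.17],[0,0,0,0,0.18],[0,0,0,0,0.2],[0,0,0,0,0.23],[0,0,0,0,0.26],[0,0,0,0,0.28],[0,0,0,0,0.28],[0,0,0,0,0.28]]'|grep -E 'pos|^force|width'
python3 -m creep '[[0,0,-0.15,0,0.28],[0,0,-0.3,0,0.28],[0,0,-0.5,0,0.28],[0,0,-0.8,0,0.28],[0,0,-1,0,0.28],[0,0,-1,0,0.28],[-0.8,-0.5,0,0,0.28],[-1,-0.5,0,0,0.28],[-1,-0.5,0,0,0.28],[-1,-0.5,0,0,0.28],[-0.7,0,0,0,0.28],[0,0,0,0,0.28]]'|grep -E 'clock|pos'
sed -i 's/range(3)/range(2)/' chk.py; python3 chk.py
```

```text
force: [1.8, -0.2, 3.9]
position: [0.5705, -0.2073, 0.1538]
force: [-0.4, 0.3, -0.3]
width: 0.278
clock: 52.8
position: [0.4865, -0.3886, 0.3047]
top tabtop 88 mean [ 569.1 -204.2  187.3] y lo/hi [-218.2 -189.7]
top tablow 27 mean [ 564.7 -199.3  161.5] y lo/hi [-215.1 -190.2]
top shoulder 37 mean [ 569.2 -202.2  143.8] y lo/hi [-236.2 -176.8]
  z +y: 142.3 z -y: 145.4
scene tabtop 122 mean [ 574.9 -201.5  186. ] y lo/hi [-216.4 -188.2]
scene tablow 94 mean [ 576.4 -198.2  160.8] y lo/hi [-214.2 -188.3]
scene shoulder 12 mean [ 572.8 -205.5  142.5] y lo/hi [-236.9 -186.7]
  z +y: 143.4 z -y: 144.9
53.0
```

```bash
python3 -m creep '[[0,0,0,0,0.28],[0,0,0,0,0.28],[0,0,0,0,0.28],[0,0,0,0,0.28],[0,0,0,0,0.28],[0,0,0,0,0.28],[0,0,0,0,0.28],[0,0,0,0,0.28]]' >/dev/null; sed -i 's/range(2)/range(1)/' chk.py; python3 chk.py
```

```text
top tabtop 43 mean [ 569.3 -203.8  187.4] y lo/hi [-217.4 -189.7]
top tablow 14 mean [ 564.7 -199.   161.2] y lo/hi [-213.5 -190.5]
top shoulder 18 mean [ 569.2 -202.2  144.7] y lo/hi [-235.7 -176.6]
  z +y: 143.4 z -y: 145.1
scene tabtop 57 mean [ 574.8 -202.   185.8] y lo/hi [-217.6 -190.5]
scene tablow 46 mean [ 576.2 -198.6  161.1] y lo/hi [-216.7 -188. ]
54.1
```

The gauge is still and within about 2° of upright, so I'm handing in.

```bash
python3 -c "from cell import sign_off;print(sign_off())"
```

```text
the job is handed in; nothing more can be done
None
```

The gauge is hanging still on the hook, which is fully home against its stop, and the job is handed in at about 54 s; I set the gauge down three times to reduce a lean, about 2–3° still remains, and the hardest press on the hook was about 13 N.

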